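Draw the cooling cage's bolt with the hooked rod

TASK

The barred cage at the far side of the welding bench is too hot and too far for the gripper: take the hooked rod by its handle, catch the upright post of the cage's bolt in the hook and draw the bolt towards the robot until it is fully open, keeping the gripper itself well away from the post. Leave the bolt of the solid-lidded box next to it shut. Then gently lay the hooked rod flat on the bench again.

Things in the scene. Friction and masses are not known exactly. Their poses are not given: they have to be found in the camera images.
- hook_rod: Hooked steel rod lying flat, 0.45 kg (a straight one with the same handle is a bystander). Origin: underside of the handle at the balance point; grip there, across y. x to the hook, z up. Handle x -95..40, 20 wide, 24 high. 8 mm shaft, centre 12 above the underside, runs to x=200, turns to +y for 55 (hook), then a lip runs back 18 in -x. Mouth 47 wide, middle y=27, hook level with shaft.
- cage_post (a point): Top centre, 170 above the bench, of the upright 10 mm post on the bolt of the barred cage; moves with the bolt. x level, along the bolt, away from the robot: the bolt opens along -x. Post free from 116 up. Cage 180 wide, 160 deep, 90 high, front 65 before the post when shut, brown parts inside; guides on top up to 116. The grey box beside it, on either side, has a solid lid.
- cage_bolt (a joint): How far the barred cage's bolt is drawn, m: 0 shut, 0.05 fully open at its stop. Friction about 3 N; it stays where it is left.
- chest_bolt (a joint): The same for the identical bolt of the solid-lidded grey box of the same size beside the cage; stays shut.
Things that resemble listed ones, but are neither listed nor needed, are in the scene too. What is shaped like the part that bears chest_bolt but pink is not meant.

How it is judged:
By the outcome, as a careful person would: the job done as asked, in the order asked, and still so for the second after the job is handed in, with the robot touching nothing.
It also fails if it takes over 46 s, if anything falls off the work surface, if the arm or the gripper's body presses on something with over 40 N, if the wrist force passes 120 N, or if a joint passes its speed limit or range.

ROBOT

A 7-joint arm with a two-finger parallel gripper is mounted at the origin on the work surface. World frame = base frame: x ahead of the robot, y to its left, z up, the work surface at z = 0. Lengths are in m, angles in rad, forces in N, time in s.
With the tool pointing down it reaches from about 0.4 to 0.875 m from the base axis. Payload 19.3 kg.
Tool frame: the origin (TCP) lies on the centre line of the jaws, within the pads' length; the fingertips stand 11 mm ahead of it and the grasp point (between the pads) lies 8 mm behind it; y points along the fingers, x is the direction in which the jaws open and shut, and the axes are right-handed (so a half turn about y gives the same grasp; the last joint's range is limited). The gripper opens to 85 mm and grips with 20 to 120 N. Pads are 22 mm wide; open, the fingers measure 114 mm over their backs; the gripper's body (76 mm by 85 mm) begins 54 mm behind the grasp point. The pads swing forward as they close: fully open they stand 13 mm farther back than shut.
Start: joints at [-1.399, 0.521, -0.036, 1.599, 0.021, 1.021, -0.113], TCP at [0.15, 0.607, 0.242] pointing down, gripper open.
Joint ranges: [-2.91, 2.91], [-0.3, 2.13], [-1.5, 1.42], [0.17, 2.43], [-1.26, 4.41], [0.16, 1.93], [-2.52, 2.52]. Speed limits (rad/s): [1.89, 1.89, 2.39, 2.39, 3.01, 3.01, 3.01].

INTERFACE

Orientations are given as [roll, pitch, yaw] about the fixed x, y, z axes, in that order (R = Rz(yaw) Ry(pitch) Rx(roll)).
In Python, from workcell import monitor, cams, bot gives the robot as it stands.
- The arm moves only by the tool send_rows, never from a script. Its argument "series" is text: rows parted by semicolons, each of 7 numbers parted by spaces: the turn, a rotation vector about the tool's x, y, z in rad, then the shift along the tool's x, y, z in mm, then the opening, from 0 (shut) to 1 (fully open). In form: ax ay az tx ty tz claw; .... A call has 1 to 20 rows; each row is the pose to reach, as a shift and turn from the pose commanded when the call began, along the tool's axes at that moment; what a row does not reach only later rows make up. A row lasts 1/12 s, in which the tool goes at most 41.7 mm and 7.16 degrees, less where a joint would pass 70% of its speed; a pose out of reach is approached as far as the arm can. A call with a gripper value outside its range is refused whole. The fingers move at their own pace and stop on an object; "force" is the grip in N (left out, the last holds). Time passes only in rows, so rows that repeat a pose let the fingers close. It gives the time, the measured TCP pose, the force and the opening at its end, in the units of the state.
- monitor.observe(): the state, without advancing time (a new reading comes with each control period).
- cams.grab_frame(name): name is "side" or "top" or "wrist"; returns the picture (384x512x3 uint8, red, green, blue); there is no depth.
- cams.get_calibration(name): a dict with "mtx" (3x3 intrinsics, pixels), "origin" and "attitude" of the camera in the world. Camera axes: x right, y down, z forward; pixel columns grow to the right and rows downward; lengths in m; the calibration is good to about 2 mm. A picture is of the moment at which its call begins: read the wrist's pose just before it. get_calibration takes no time and is no camera call; for the wrist camera it gives the pose at the moment of the call.
- bot.job_done(): hands the job in, once; it reports no verdict.
The state is a dict: "clock": time; "qpos": joint angles; "qd": joint speeds; "joint_efforts": joint torques, N m; "position": TCP position; "tool_rot": TCP orientation; "force": force on the tool from outside, world axes, zero at the start; "moment": the same for the moment, N m; "grip_width": finger opening in m.
Only numpy, scipy, OpenCV 4.12 (cv2) and the standard library are available. Lean on these libraries where they do the work, as an engineer would, in place of code of your own. Each camera call takes 0.05 s, during which the arm holds its last target.

## Working session

There is one attempt and no reset: what is moved stays moved. The work goes in short steps, Python scripts to look and compute and a tool call to move; the robot and the scene stay as the last step left them, time stands still between calls to the robot, and variables do not carry over. Pictures are saved under pics/ and viewed, and the job is handed in when it is done.

Besides the shell and the picture viewer there is one more tool, called after "Emit:" as name(argument=value, ...) on one line, values as JSON. send_rows: Moves the arm, as the interface text tells. Its arguments: {"type":"object","properties":{"series":{"type":"string"},"force":{"type":"number"}},"required":["series"]}

```bash
mkdir -p pics; ls; python3 - <<'E'
from workcell import monitor,cams,bot
import cv2
print(monitor.observe())
for n in ["side","top","wrist"]:
    print(n,cams.get_calibration(n))
    cv2.imwrite(f"pics/{n}0.png",cams.grab_frame(n)[:,:,::-1])
E
```

```text
pics
{'clock': 0.0, 'qpos': array([-1.39917326,  0.52202616, -0.03635009,  1.5999921 ,  0.02117711,
        1.02109745, -0.11280637]), 'qd': array([ 0.00029859,  0.00085603,  0.0005954 ,  0.00091014,  0.00025562,
       -0.00101173,  0.00104407]), 'joint_efforts': array([-8.87269471e-04, -9.27103114e+01,  1.97882608e+00, -3.69927406e+01,
        1.76706706e-02,  8.19451350e-03,  3.95864777e-05]), 'position': array([0.14960969, 0.60649875, 0.24172359]), 'tool_rot': array([-1.57084663e+00,  1.13817679e-03,  1.32896430e+00]), 'force': array([-0.17085658,  0.82127277, -1.00348853]), 'moment': array([-0.00993502,  0.01987993,  0.02945333]), 'grip_width': 0.0850957829542727}
side {'mtx': array([[377.87582073,   0.        , 263.23381819],
       [  0.        , 377.87582073, 195.87848189],
       [  0.        ,   0.        ,   1.        ]]), 'origin': array([-0.01211702, -0.59800869,  0.65423383]), 'attitude': array([-2.20157922,  0.01212441, -0.77514645])}
top {'mtx': array([[438.71759169,   0.        , 251.66812965],
       [  0.        , 438.71759169, 193.60406127],
       [  0.        ,   0.        ,   1.        ]]), 'origin': array([ 0.25030567, -0.06656682,  1.2690082 ]), 'attitude': array([-2.92588101e+00,  2.12585063e-03, -1.57526056e+00])}
wrist {'mtx': array([[269.88179111,   0.        , 252.857028  ],
       [  0.        , 269.88179111, 195.73506476],
       [  0.        ,   0.        ,   1.        ]]), 'origin': array([0.08410009, 0.62381785, 0.37270639]), 'attitude': array([2.87057082e+00, 9.14605024e-04, 1.32939662e+00])}
```

View pics/side0.png

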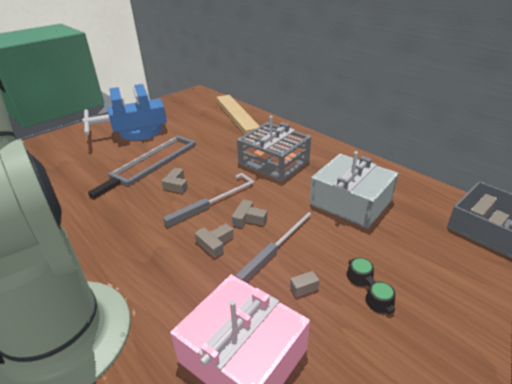

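View pics/top0.png

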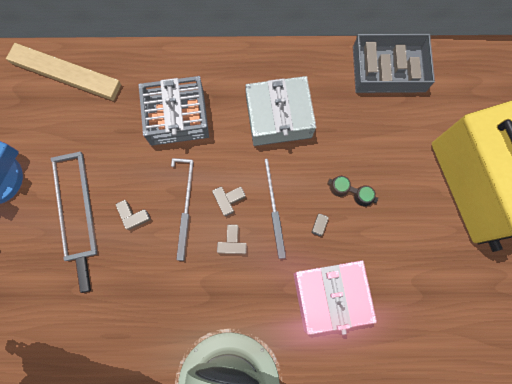

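View pics/wrist0.png

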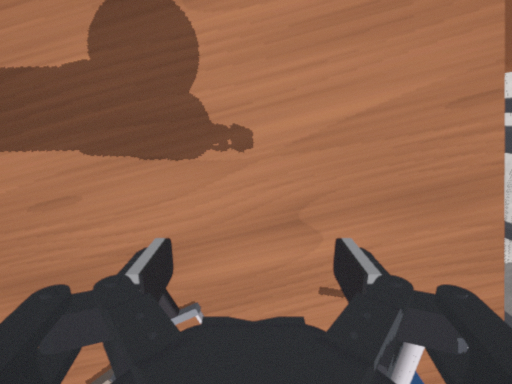

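```bash
cat > h.py <<'E'
import numpy as np,cv2
from workcell import monitor,cams,bot
from scipy.spatial.transform import Rotation as R
def ray(n,uv,cal=None):
    c=cal or cams.get_calibration(n); K=c['mtx']
    d=R.from_euler('xyz',c['attitude']).as_matrix()@np.linalg.inv(K)@np.array([uv[0],uv[1],1.])
    return c['origin'],d
def plane(n,uv,z,cal=None):
    o,d=ray(n,uv,cal); return o+d*(z-o[2])/d[2]
def tri(a,b):
    (o1,d1),(o2,d2)=a,b
    s=np.linalg.lstsq(np.c_[d1,-d2],o2-o1,rcond=None)[0]
    p,q=o1+s[0]*d1,o2+s[1]*d2
    return (p+q)/2,np.linalg.norm(p-q)
def proj(n,p,cal=None):
    c=cal or cams.get_calibration(n)
    q=c['mtx']@R.from_euler('xyz',c['attitude']).as_matrix().T@(np.array(p)-c['origin']); return q[:2]/q[2]
def crop(src,x0,y0,x1,y1,k,out):
    im=cv2.imread(src)[y0:y1,x0:x1]
    cv2.imwrite(out,cv2.resize(im,None,fx=k,fy=k,interpolation=cv2.INTER_CUBIC))
E
python3 - <<'E'
from h import *
crop("pics/top0.png",130,65,230,165,6,"pics/c1.png")
crop("pics/top0.png",155,150,225,270,5,"pics/c2.png")
crop("pics/side0.png",150,105,330,235,4,"pics/c3.png")
E
```

```text
(no output)
```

View pics/c1.png

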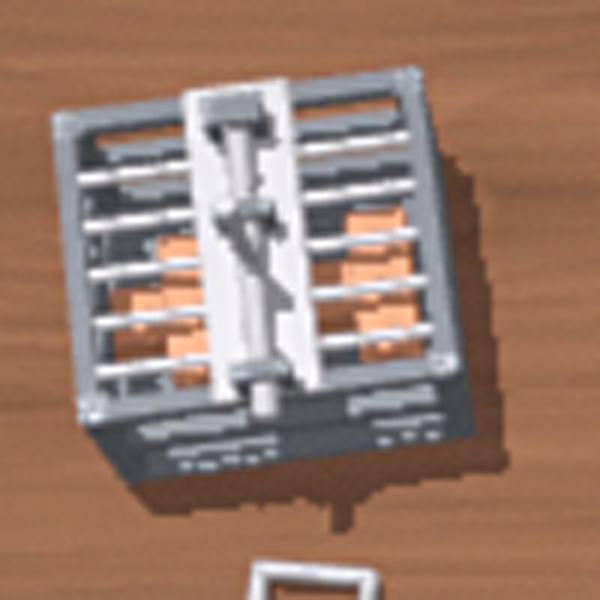

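View pics/c2.png

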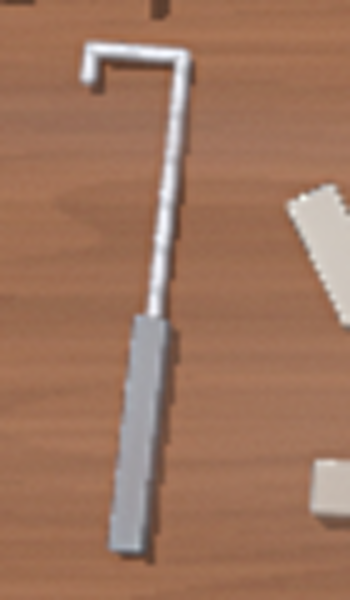

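View pics/c3.png

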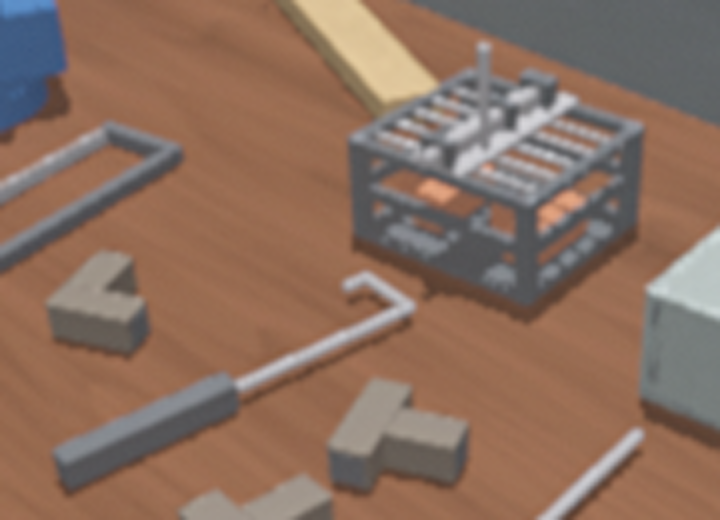

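```bash
python3 - <<'E'
from h import *
P=plane("side",(150+484/4-.4,105+46/4-.4),0.170); print("post",P, proj("top",P),(proj("top",P)-[130,65])*6, "base",(proj("top",[P[0],P[1],.116])-[130,65])*6)
# cage top corners z=.09, guesses
for c in [(65,120),(413,75),(445,362),(90,412)]:
    print("corner",plane("top",(130+c[0]/6-.4,65+c[1]/6-.4),.09))
for nm,c,z in [("handfarL",(137,317),.024),("handfarR",(172,320),.024),("nearL",(110,550),.024),("nearR",(142,550),.024),("elbow",(182,55),.012),("hookcorner",(92,50),.012),("lipend",(90,80),.012),("shaftstart",(155,312),.012)]:
    print(nm,plane("top",(155+c[0]/5-.4,150+c[1]/5-.4),z))
for nm,c,z in [("elbow",(405,308),.012),("hookcorner",(368,278),.012),("lipend",(348,287),.012),("nearTop",(62,458),.024),("shaftstart",(238,388),.012)]:
    print("side",nm,plane("side",(150+c[0]/4-.4,105+c[1]/4-.4),z))
# white strip ends
for c in [(236,88),(268,390)]: print(plane("top",(130+c[0]/6-.4,65+c[1]/6-.4),.092))
E
```

```text
post [0.75273463 0.15892081 0.17      ] [167.9633591   99.10436703] [227.78015461 204.62620221] base [249.49179307 253.51532105]
corner [0.83512249 0.25716699 0.09      ]
corner [0.85792046 0.08877889 0.09      ]
corner [0.70965622 0.07038942 0.09      ]
corner [0.68546933 0.23788164 0.09      ]
handfarL [0.46696036 0.13563971 0.024     ]
handfarR [0.46511232 0.11543999 0.024     ]
nearL [0.33408226 0.14691118 0.024     ]
nearR [0.33399931 0.12889912 0.024     ]
elbow [0.62743877 0.11541199 0.012     ]
hookcorner [0.63082042 0.1692366  0.012     ]
lipend [0.6122278  0.16979648 0.012     ]
shaftstart [0.47194628 0.12720557 0.012     ]
side elbow [0.62284403 0.11505693 0.012     ]
side hookcorner [0.63111368 0.16652994 0.012     ]
side lipend [0.61162268 0.16800739 0.012     ]
side nearTop [0.33336373 0.13318355 0.024     ]
side shaftstart [0.47083827 0.1251298  0.012     ]
[0.85050372 0.1743569  0.092     ]
[0.69527721 0.15364162 0.092     ]
```

```bash
cat >> h.py <<'E'
def go(p,yaw):
    s=monitor.observe(); M=R.from_euler('xyz',s['tool_rot']); T=R.from_euler('xyz',[-np.pi/2,0,yaw])
    print("t",s['clock'],"pos",s['position'].round(4),s['tool_rot'].round(3))
    print("rot",(M.inv()*T).as_rotvec().round(3),"mm",(M.inv().apply(np.array(p)-s['position'])*1000).round(1))
E
python3 -c "
from h import *
go([.4287,.1307,.13],1.494)"
```

```text
t 0.15 pos [0.1496 0.6066 0.2418] [-1.571e+00  1.000e-03  1.329e+00]
rot [-0.    -0.165 -0.001] mm [-395.1  112.2 -384.9]
```

Emit:
send_rows(series="0 -0.02 0 -25 0 -25 1;0 -0.04 0 -50 0 -49 1;0 -0.06 0 -75 0 -73 1;0 -0.08 0 -100 0 -97 1;0 -0.1 0 -125 0 -121 1;0 -0.12 0 -150 0 -145 1;0 -0.14 0 -175 0 -169 1;0 -0.165 0 -200 0 -194 1;0 -0.165 0 -225 0 -219 1;0 -0.165 0 -250 0 -243 1;0 -0.165 0 -275 10 -267 1;0 -0.165 0 -300 25 -291 1;0 -0.165 0 -325 45 -316 1;0 -0.165 0 -350 70 -341 1;0 -0.165 0 -375 95 -365 1;0 -0.165 0 -395 112 -385 1;0 -0.165 0 -395 112 -385 1;0 -0.165 0 -395 112 -385 1", force=80)

```text
clock: 1.65
position: [0.4289, 0.1294, 0.1293]
tool_rot: [-1.569, 0.001, 1.491]
force: [-0.6, 0.5, 0.5]
grip_width: 0.0858
```

```bash
python3 - <<'E'
from h import *
print(monitor.observe())
c=cams.get_calibration("wrist"); 
cv2.imwrite("pics/w1.png",cams.grab_frame("wrist")[:,:,::-1])
np.save("w1cal.npy",c,allow_pickle=True)
go([.4287,.1307,.014],1.494)
for r in [-95,0,40]:
  a=-.077; print(proj("wrist",[.4287+r/1000*np.cos(a),.1307+r/1000*np.sin(a),.024],c))
E
```

```text
{'clock': 1.65, 'qpos': array([-0.48404671,  0.4309794 ,  0.07390403,  2.15282903, -0.05728644,
        0.56177681,  1.12232708]), 'qd': array([-0.05059236, -0.03689198, -0.02030039, -0.00859492, -0.00176794,
        0.01467883, -0.02447354]), 'joint_efforts': array([  4.14986685, -66.02874756,   5.26115924, -22.31790125,
         0.12482274,  -0.43716889,   0.7910059 ]), 'position': array([0.42890634, 0.12940757, 0.12933417]), 'tool_rot': array([-1.56901466e+00,  1.36116911e-03,  1.49064255e+00]), 'force': array([-0.61453653,  0.54990031,  0.48100738]), 'moment': array([0.05120831, 0.01013211, 0.00104319]), 'grip_width': 0.08578776652247598}
t 1.7 pos [0.4288 0.1308 0.13  ] [-1.57   0.     1.493]
rot [-0.001 -0.001 -0.   ] mm [ -0. 116.  -0.]
[253.08782611  85.8178028 ]
[253.35461141 197.71530485]
[253.451212   238.23239738]
```

View pics/w1.png

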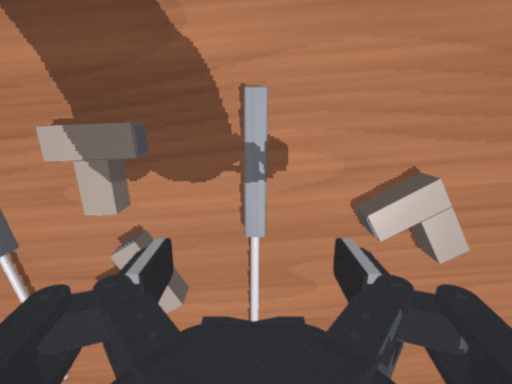

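Emit:
send_rows(series="0 0 0 1 25 0 0.6;0 0 0 1 50 0 0.6;0 0 0 1 75 0 0.6;0 0 0 1 95 0 0.6;0 0 0 1 107 0 0.6;0 0 0 1 114 0 0.6;0 0 0 1 115 0 0.6;0 0 0 1 115 0 0.6")

```text
clock: 2.37
position: [0.4289, 0.1328, 0.0158]
tool_rot: [-1.571, -0.0, 1.495]
force: [0.5, 0.7, 0.1]
grip_width: 0.0512
```

Emit:
send_rows(series="0 0 0 0 0 0 0;0 0 0 0 0 0 0;0 0 0 0 0 0 0;0 0 0 0 0 0 0;0 0 0 0 0 0 0;0 0 0 0 0 0 0;0 0 0 0 0 0 0;0 0 0 0 0 0 0", force=100)

```text
clock: 3.03
position: [0.4294, 0.1323, 0.0164]
tool_rot: [-1.572, -0.001, 1.494]
force: [-3.1, -1.5, 21.7]
grip_width: 0.0178
```

Emit:
send_rows(series="0 0 0 0 -5 0 0;0 0 0 0 -15 0 0;0 0 0 0 -30 0 0;0 0 0 0 -50 0 0;0 0 0 0 -75 0 0;0 0 0 0 -100 0 0;0 0 0 0 -100 0 0;0 0 0 0 -100 0 0")

```text
clock: 3.7
position: [0.4295, 0.1324, 0.1168]
tool_rot: [-1.573, -0.002, 1.494]
force: [-0.2, -0.5, -5.2]
grip_width: 0.0177
```

```bash
python3 - <<'E'
from h import *
s=monitor.observe();print(s['clock'],s['force'],s['grip_width'],s['position'],s['tool_rot'])
for n in ["side","top","wrist"]: cv2.imwrite(f"pics/{n}2.png",cams.grab_frame(n)[:,:,::-1])
crop("pics/top2.png",100,60,260,270,2.8,"pics/t2.png")
crop("pics/side2.png",120,90,340,250,3.5,"pics/s2.png")
E
```

```text
3.7 [-0.2186483  -0.48673345 -5.17232974] 0.017686368708659403 [0.42951775 0.13238592 0.11677678] [-1.57340338e+00 -1.52244106e-03  1.49396165e+00]
```

View pics/t2.png

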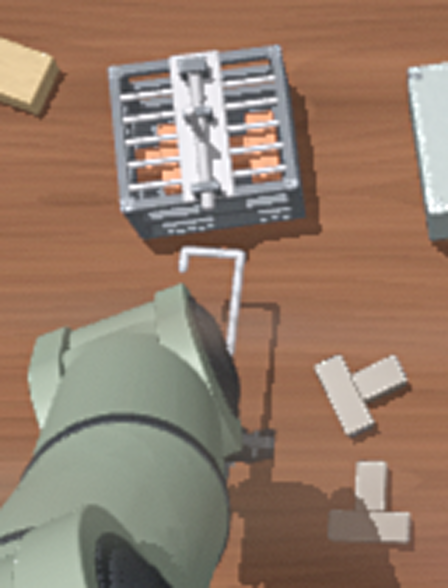

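View pics/s2.png

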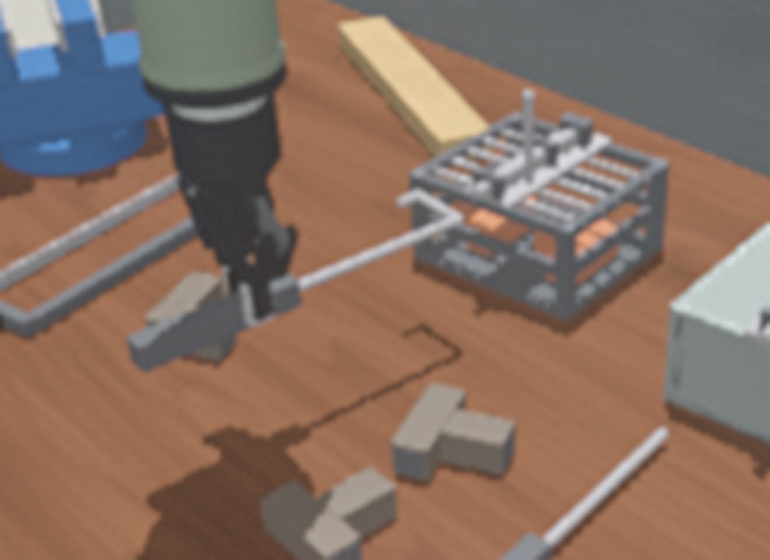

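View pics/wrist2.png

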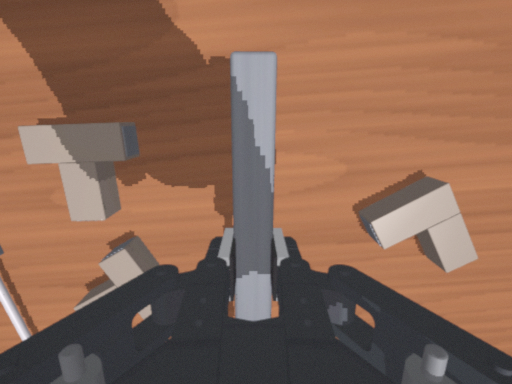

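```bash
python3 - <<'E'
from h import *
T=lambda a,b:(100+a/2.8-.4,60+b/2.8-.4)
S=lambda a,b:(120+a/3.5-.4,90+b/3.5-.4)
for n,t,s in [("elbow",(241,254),(457,217)),("corner",(186,253),(424,194)),("lip",(184,270),(404,202))]:
    print(n,*tri(ray("top",T(*t)),ray("side",S(*s))))
print("post",*tri(ray("top",T(194,108)),ray("side",S(529,93))), plane("side",S(529,93),.17))
# detail crop of post
crop("pics/top2.png",140,70,210,140,8,"pics/t3.png")
E
```

```text
elbow [0.62601456 0.11617639 0.11443978] 0.0006129327068428466
corner [0.63102504 0.1684998  0.11314105] 0.007091170330797607
lip [0.61253953 0.1708875  0.11216793] 0.003963863369319458
post [0.75395825 0.15737935 0.17027451] 0.003133035293183233 [0.75266811 0.15824155 0.17      ]
```

View pics/t3.png

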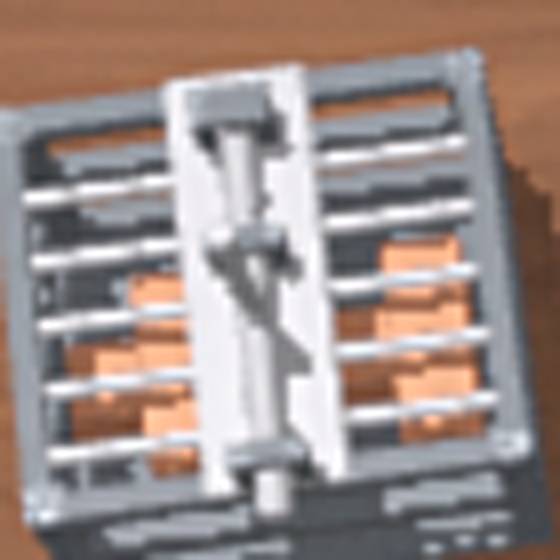

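```bash
python3 - <<'E'
from h import *
go([.5799,.1095,.205],1.699)
E
```

```text
t 3.85 pos [0.4284 0.1319 0.1147] [-1.570e+00  1.000e-03  1.494e+00]
rot [-0.001 -0.205 -0.   ] mm [ -10.8  -90.4 -152.6]
```

Emit:
send_rows(series="0 0 0 0 -20 0 0;0 0 0 0 -45 0 0;0 0 0 0 -70 0 0;0 0 0 0 -90 0 0;0 -0.03 0 0 -90 -10 0;0 -0.06 0 0 -90 -25 0;0 -0.09 0 -2 -90 -45 0;0 -0.12 0 -4 -90 -65 0;0 -0.15 0 -6 -90 -85 0;0 -0.18 0 -8 -90 -105 0;0 -0.2 0 -10 -90 -125 0;0 -0.205 0 -11 -90 -140 0;0 -0.205 0 -11 -90 -149 0;0 -0.205 0 -11 -90 -153 0;0 -0.205 0 -11 -90 -153 0;0 -0.205 0 -11 -90 -153 0;0 -0.205 0 -11 -90 -153 0")

```text
clock: 5.27
position: [0.5798, 0.1097, 0.2052]
tool_rot: [-1.57, -0.0, 1.699]
force: [0.1, 0.7, -4.3]
grip_width: 0.0177
```

```bash
python3 - <<'E'
from h import *
s=monitor.observe();print(s['clock'],s['force'],s['grip_width'],s['position'],s['tool_rot'])
for n in ["side","top"]: cv2.imwrite(f"pics/{n}4.png",cams.grab_frame(n)[:,:,::-1])
crop("pics/top4.png",130,60,230,160,6,"pics/t4.png")
crop("pics/side4.png",210,70,330,180,6,"pics/s4.png")
E
```

```text
5.2667 [ 0.14437277  0.69214413 -4.34496038] 0.017699096477471504 [0.57981053 0.10971562 0.20515906] [-1.57005387e+00 -1.08496992e-04  1.69937881e+00]
```

View pics/t4.png

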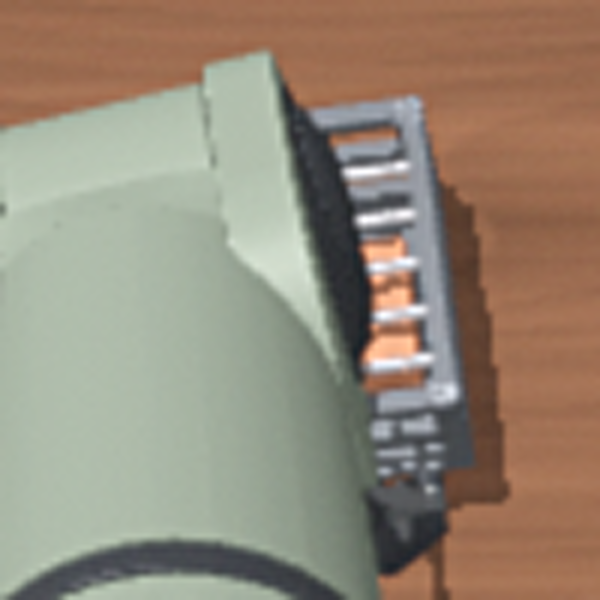

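View pics/s4.png

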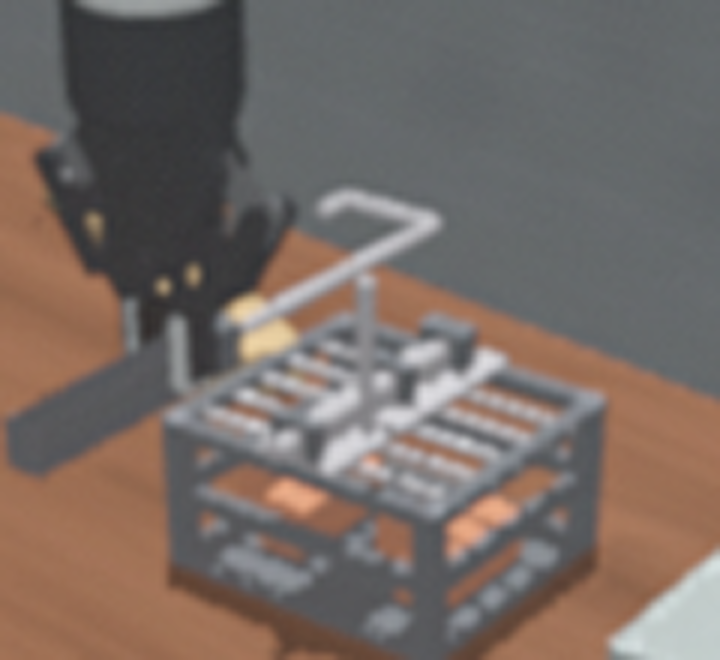

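```bash
python3 - <<'E'
from h import *
S=lambda a,b:(210+a/6-.4,70+b/6-.4)
f=R.from_euler('z',.128)
P=plane("side",S(366,280),.17);print("post",P)
for n,s in [("elbow",(434,222)),("corner",(350,196)),("lip",(323,208)),("handfar",(232,322))]:
    q=plane("side",S(*s),.202); print(n,q,f.inv().apply(q-P)*1000)
go([.5799,.1095,.148],1.699)
E
```

```text
post [0.75187227 0.15806787 0.17      ]
elbow [0.77402526 0.13221281 0.202     ] [ 18.6713349 -28.4713867  32.       ]
corner [0.76849023 0.18598836 0.202     ] [20.04608229 25.57078376 32.        ]
lip [0.74799399 0.18481842 0.202     ] [-0.43183052 27.02678251 32.        ]
handfar [0.62589499 0.12002505 0.202     ] [-129.8028774   -21.65049712   32.        ]
t 5.3667 pos [0.5801 0.1097 0.2055] [-1.571 -0.     1.699]
rot [-0.  0.  0.] mm [-0.1 57.5  0.2]
```

Emit:
send_rows(series="0 0 0 0 10 0 0;0 0 0 0 20 0 0;0 0 0 0 30 0 0;0 0 0 0 40 0 0;0 0 0 0 50 0 0;0 0 0 0 57 0 0;0 0 0 0 57 0 0;0 0 0 0 57 0 0")

```text
clock: 6.03
position: [0.5805, 0.1093, 0.1479]
tool_rot: [-1.57, 0.0, 1.699]
force: [-0.8, 0.1, -3.7]
grip_width: 0.0175
```

Emit:
send_rows(series="0 0 0 0 0 4 0;0 0 0 0 0 8 0;0 0 0 0 0 12 0;0 0 0 0 0 16 0;0 0 0 0 0 20 0;0 0 0 0 0 24 0;0 0 0 0 0 28 0;0 0 0 0 0 30 0;0 0 0 0 0 30 0")

```text
clock: 6.78
position: [0.5504, 0.1055, 0.1484]
tool_rot: [-1.571, 0.0, 1.699]
force: [0.7, -0.9, -4.5]
grip_width: 0.0178
```

```bash
python3 - <<'E'
from h import *
s=monitor.observe();print(s['clock'],s['force'],s['grip_width'],s['position'],s['tool_rot'])
for n in ["side"]: cv2.imwrite(f"pics/{n}5.png",cams.grab_frame(n)[:,:,::-1])
crop("pics/side5.png",210,70,330,180,6,"pics/s5.png")
E
```

```text
6.7833 [ 0.69999103 -0.85483756 -4.52020592] 0.01782944162125073 [0.55043116 0.10547216 0.14838047] [-1.57051610e+00  4.23758950e-05  1.69903094e+00]
```

View pics/s5.png

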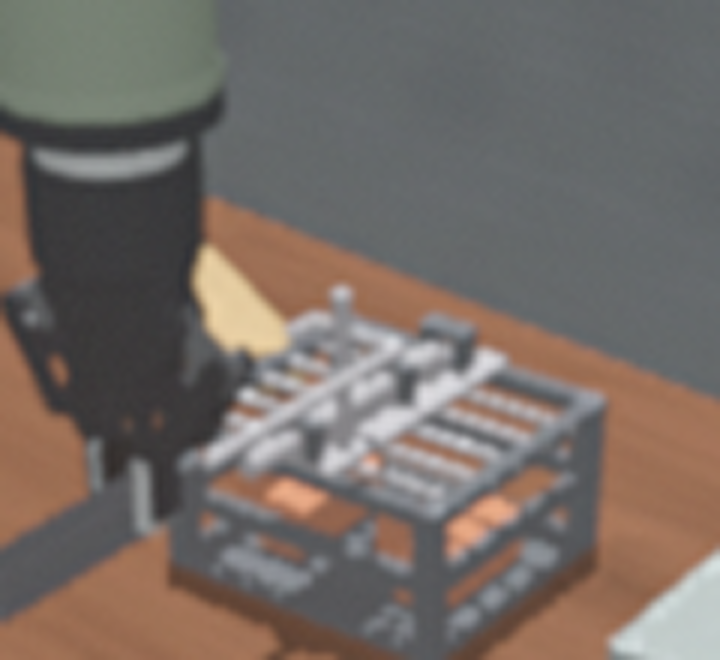

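Emit:
send_rows(series="0 0 0 0 0 4 0;0 0 0 0 0 8 0;0 0 0 0 0 12 0;0 0 0 0 0 16 0;0 0 0 0 0 20 0;0 0 0 0 0 24 0;0 0 0 0 0 26 0;0 0 0 0 0 28 0;0 0 0 0 0 28 0")

```text
clock: 7.58
position: [0.5229, 0.1019, 0.1484]
tool_rot: [-1.571, 0.0, 1.699]
force: [1.8, -0.0, -4.2]
grip_width: 0.0174
```

```bash
python3 - <<'E'
from h import *
s=monitor.observe();print(s['clock'],s['force'],s['grip_width'],s['position'],s['tool_rot'])
for n in ["side"]: cv2.imwrite(f"pics/{n}6.png",cams.grab_frame(n)[:,:,::-1])
crop("pics/side6.png",210,70,330,180,6,"pics/s6.png")
S=lambda a,b:(210+a/6-.4,70+b/6-.4)
print(proj("side",[.752-.05*np.cos(.128),.158-.05*np.sin(.128),.17])*6-np.array([210,70])*6+2.4)
print(np.hypot(*(plane("side",S(341,292),.17)-plane("side",S(366,280),.17))[:2]))
E
```

```text
7.5833 [ 1.75347885e+00 -1.97318139e-03 -4.20151122e+00] 0.017408877483230133 [0.52285061 0.10191371 0.14835456] [-1.57072824e+00  2.77595630e-05  1.69889345e+00]
[304.96348882 313.96616413]
0.019023224542980006
```

View pics/s6.png

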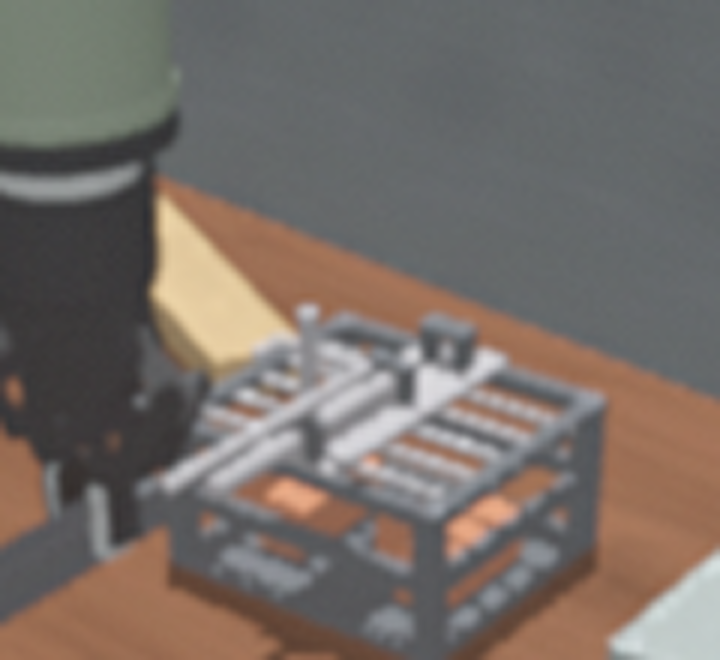

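Emit:
send_rows(series="0 0 0 0 0 1 0;0 0 0 0 0 2 0;0 0 0 0 0 3 0;0 0 0 0 0 3 0")

```text
clock: 7.97
position: [0.5221, 0.1022, 0.1489]
tool_rot: [-1.575, -0.001, 1.699]
force: [13.1, 2.3, -6.9]
grip_width: 0.0176
```

Emit:
send_rows(series="0 0 0 0 0 0.7 0;0 0 0 0 0 1.4 0;0 0 0 0 0 2 0;0 0 0 0 0 2 0")

```text
clock: 8.3
position: [0.5217, 0.1024, 0.1494]
tool_rot: [-1.579, -0.001, 1.699]
force: [21.8, 5.5, -7.9]
grip_width: 0.0176
```

Emit:
send_rows(series="0 0 0 0 0 -2 0;0 0 0 0 0 -4 0;0 0 0 0 0 -6 0;0 0 0 0 0 -9 0;0 0 0 0 0 -12 0;0 0 0 0 0 -13 0;0 0 0 0 0 -13 0;0 0 0 0 0 -13 0")

```text
clock: 8.97
position: [0.5309, 0.1029, 0.1482]
tool_rot: [-1.57, 0.0, 1.699]
force: [0.6, -0.4, -5.8]
grip_width: 0.018
```

```bash
python3 - <<'E'
from h import *
s=monitor.observe();print(s['clock'],s['force'],s['grip_width'],s['position'],s['tool_rot'])
for n in ["side"]: cv2.imwrite(f"pics/{n}7.png",cams.grab_frame(n)[:,:,::-1])
crop("pics/side7.png",210,70,330,180,6,"pics/s7.png")
go([.535,.1035,.148],1.699)
E
```

```text
8.9667 [ 0.59018643 -0.35633684 -5.76258555] 0.017962472930114673 [0.53093095 0.10293516 0.14818804] [-1.57043481e+00  6.37821566e-05  1.69887809e+00]
t 9.0167 pos [0.5309 0.103  0.1482] [-1.571  0.     1.699]
rot [-0. -0. -0.] mm [ 0.   0.2 -4.1]
```

View pics/s7.png

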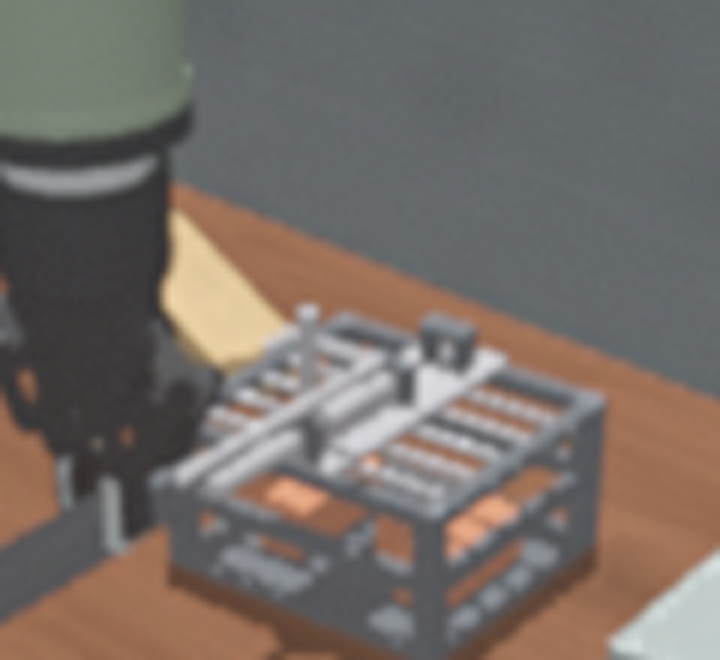

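Emit:
send_rows(series="0 0 0 0 -10 0 0;0 0 0 0 -22 0 0;0 0 0 0 -36 0 0;0 0 0 0 -50 0 0;0 0 0 0 -58 0 0;0 0 0 0 -58 0 0;0 0 0 0 -58 10 0;0 0 0 0 -58 28 0;0 0 0 0 -58 48 0;0 0 0 0 -58 68 0;0 0 0 0 -58 88 0;0 0 0 0 -58 105 0;0 0 0 0 -58 115 0;0 0 0 0 -58 115 0;0 0 0 0 -58 115 0")

```text
clock: 10.27
position: [0.4173, 0.0884, 0.2064]
tool_rot: [-1.571, -0.0, 1.699]
force: [1.0, 0.2, -5.0]
grip_width: 0.0178
```

```bash
python3 - <<'E'
from h import *
s=monitor.observe();print(s['force'],s['grip_width'])
go([.40,.134,.05],1.494)
for n in ["side","top"]: cv2.imwrite(f"pics/{n}8.png",cams.grab_frame(n)[:,:,::-1])
crop("pics/top8.png",100,60,260,270,2.8,"pics/t8.png")
crop("pics/side8.png",150,70,330,230,4,"pics/s8.png")
E
```

```text
[ 0.96215366  0.16698939 -4.96046055] 0.017784223775674086
t 10.2667 pos [0.4173 0.0884 0.2064] [-1.571 -0.     1.699]
rot [0.001 0.205 0.   ] mm [ 47.4 156.4  11.4]
```

View pics/t8.png

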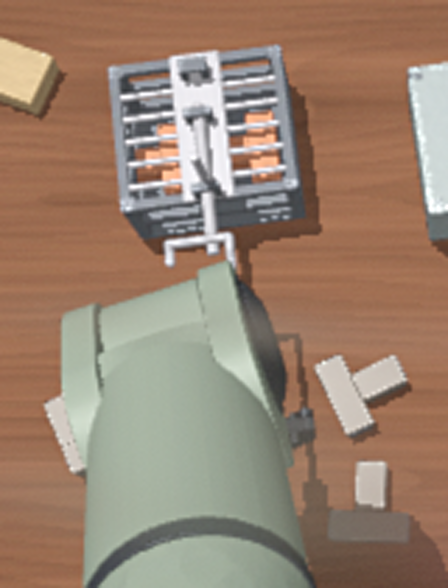

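View pics/s8.png

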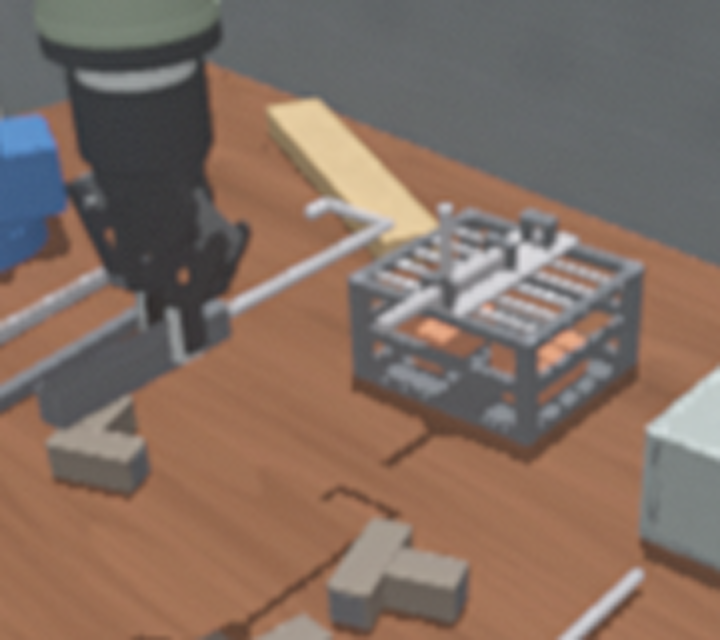

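```bash
python3 - <<'E'
from h import *
print("boltend",plane("top",(100+211/2.8-.4,60+250/2.8-.4),.103))
p0=plane("side",(150+484/4-.4,105+46/4-.4),.17);p1=plane("side",(150+445/4-.4,70+209/4-.4),.17);print(p0,p1,R.from_euler('z',-.128).apply(p1-p0))
def tip(f):
    im=cv2.imread(f)[100:150,245:285]; return im
a=np.vstack([cv2.resize(np.hstack([tip("pics/side0.png"),tip("pics/side8.png")]),None,fx=9,fy=9,interpolation=cv2.INTER_NEAREST)])
cv2.imwrite("pics/tips.png",a)
E
```

```text
boltend [0.63431596 0.14776896 0.103     ]
[0.75273463 0.15892081 0.17      ] [0.70365522 0.15109936 0.17      ] [-4.96763185e-02 -1.49243639e-03 -5.55111512e-17]
```

View pics/tips.png

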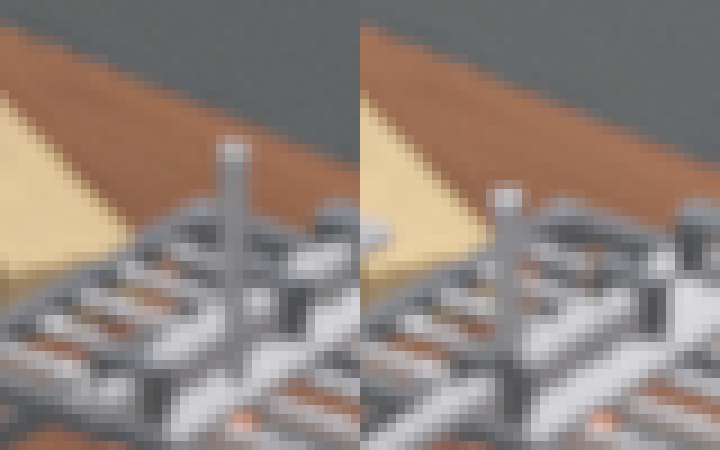

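Emit:
send_rows(series="0 0.03 0 7 0 2 0;0 0.06 0 14 0 4 0;0 0.09 0 21 0 6 0;0 0.12 0 28 0 8 0;0 0.15 0 35 0 9 0;0 0.18 0 42 0 10 0;0 0.205 0 47 10 11 0;0 0.205 0 47 30 11 0;0 0.205 0 47 55 11 0;0 0.205 0 47 80 11 0;0 0.205 0 47 105 11 0;0 0.205 0 47 130 11 0;0 0.205 0 47 150 11 0;0 0.205 0 47 165 11 0;0 0.205 0 47 174 11 0;0 0.205 0 47 178 11 0;0 0.205 0 47 178 11 0;0 0.205 0 47 178 11 0")

```text
clock: 11.87
position: [0.4006, 0.1336, 0.0287]
tool_rot: [-1.571, -0.0, 1.494]
force: [-0.0, -0.3, -4.4]
grip_width: 0.0184
```

```bash
python3 - <<'E'
from h import *
s=monitor.observe();print(s['clock'],s['force'],s['grip_width'])
go([.40,.134,.016],1.494)
for n in ["side","wrist"]: cv2.imwrite(f"pics/{n}9.png",cams.grab_frame(n)[:,:,::-1])
crop("pics/side9.png",110,90,310,260,3.5,"pics/s9.png")
E
```

```text
11.8667 [-0.02884891 -0.31212512 -4.37448395] 0.018427597817792216
t 11.8667 pos [0.4006 0.1336 0.0287] [-1.571 -0.     1.494]
rot [ 0.001 -0.     0.   ] mm [ 0.3 12.7  0.6]
```

View pics/s9.png

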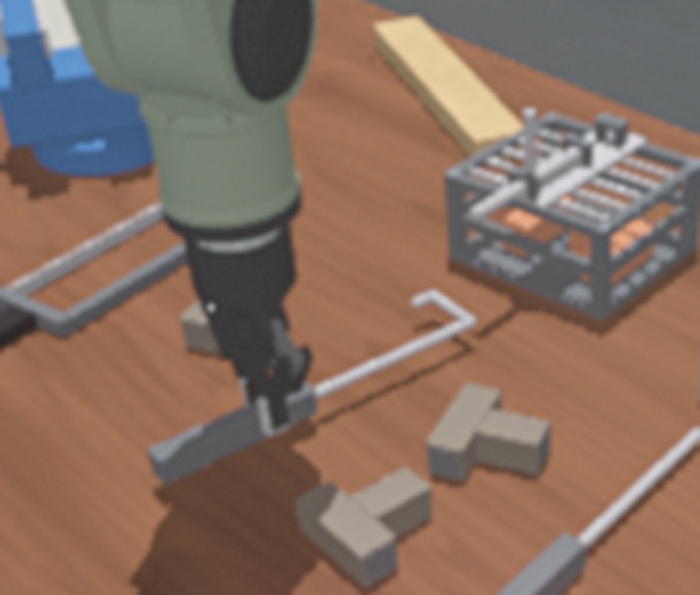

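View pics/wrist9.png

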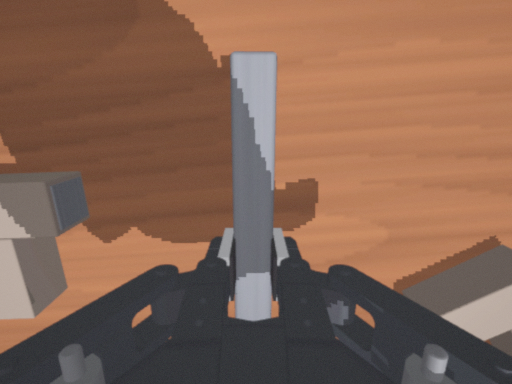

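Emit:
send_rows(series="0 0 0 0 2 0 0;0 0 0 0 4 0 0;0 0 0 0 6 0 0;0 0 0 0 8 0 0;0 0 0 0 9 0 0;0 0 0 0 10 0 0;0 0 0 0 11 0 0;0 0 0 0 11.5 0 0;0 0 0 0 11.5 0 0")

```text
clock: 12.72
position: [0.4001, 0.1335, 0.0167]
tool_rot: [-1.571, 0.0, 1.494]
force: [-0.2, -0.1, -4.9]
grip_width: 0.0176
```

Emit:
send_rows(series="0 0 0 0 0.4 0 0;0 0 0 0 0.8 0 0;0 0 0 0 1.2 0 0;0 0 0 0 1.2 0 0")

```text
clock: 13.05
position: [0.4001, 0.1335, 0.0164]
tool_rot: [-1.571, -0.0, 1.494]
force: [-5.3, -1.1, 26.8]
grip_width: 0.0174
```

Emit:
send_rows(series="0 0 0 0 -0.4 0 0;0 0 0 0 -0.8 0 0;0 0 0 0 -0.8 0 0")

```text
clock: 13.3
position: [0.4002, 0.1335, 0.0165]
tool_rot: [-1.571, -0.0, 1.494]
force: [-0.1, -0.7, 2.2]
grip_width: 0.0179
```

Emit:
send_rows(series="0 0 0 0 0 0 0.25;0 0 0 0 0 0 0.3;0 0 0 0 0 0 0.4;0 0 0 0 0 0 0.5;0 0 0 0 0 0 0.5;0 0 0 0 0 0 0.5;0 0 0 0 0 0 0.5", force=20)

```text
clock: 13.88
position: [0.4001, 0.1335, 0.0164]
tool_rot: [-1.571, 0.0, 1.494]
force: [0.7, 0.6, 0.4]
grip_width: 0.0426
```

Emit:
send_rows(series="0 0 0 0 -5 0 0.5;0 0 0 0 -15 0 0.5;0 0 0 0 -30 0 0.5;0 0 0 0 -55 0 0.5;0 0 0 0 -85 0 0.5;0 0 0 0 -115 0 0.5;0 0 0 0 -145 0 0.5;0 0 0 0 -175 0 0.5;0 0 0 0 -190 0 0.5;0 0 0 0 -190 0 0.5")

```text
clock: 14.72
position: [0.4011, 0.1339, 0.2103]
tool_rot: [-1.576, -0.003, 1.494]
force: [1.1, -0.2, -0.5]
grip_width: 0.0425
```

```bash
python3 - <<'E'
from h import *
s=monitor.observe();print(s['clock'],s['force'],s['grip_width'],s['position'])
for n in ["side","top","wrist"]: cv2.imwrite(f"pics/{n}10.png",cams.grab_frame(n)[:,:,::-1])
E
```

```text
14.7167 [ 1.09988925 -0.16824934 -0.53916002] 0.042500008990892964 [0.40112136 0.13392374 0.21025416]
```

View pics/side10.png

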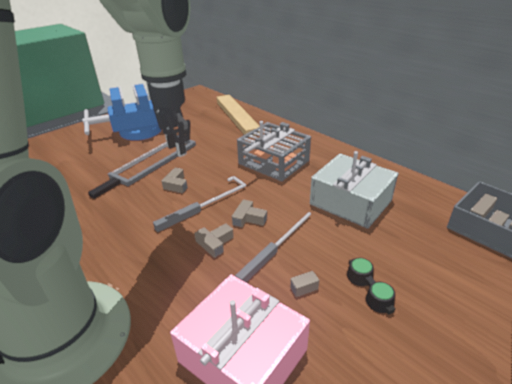

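View pics/top10.png

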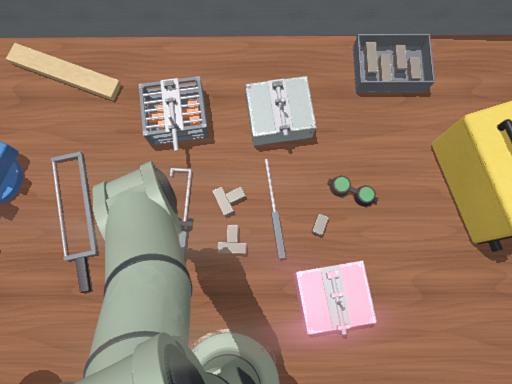

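View pics/wrist10.png

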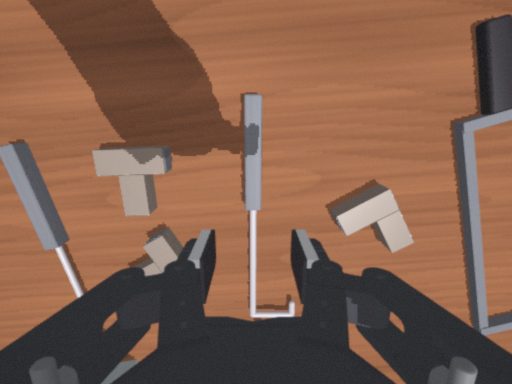

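```bash
python3 - <<'E'
from h import *
a,b,c=[cv2.imread(f"pics/side{i}.png").astype(int) for i in (0,8,10)]
print("cage 8v10",abs(b-c)[110:180,250:312].max(),"chest 0v10",abs(a-c)[145:225,308:400].max())
print("hook z from side/top lying: elbow",plane("top",(189,170),.012))
bot.job_done()
E
```

```text
cage 8v10 4 chest 0v10 8
hook z from side/top lying: elbow [0.5984144  0.12062151 0.012     ]
the job is handed in; nothing more can be done
```

The cage bolt is drawn fully open, and the hooked rod is lying flat on the bench again. The job is handed in at about 15 s of the 46 s allowed.

**What I did:** I gripped the hooked rod by its handle at the balance point and lowered the hook over the post from above. I then pulled along the bolt until it came up against its stop. The gripper stayed about 180 mm from the post.

I laid the rod about 30 mm nearer the robot than where it was found. The open bolt now sticks out in front of the cage, above where the hook would have come down.

**Last checks:**
- **Cage bolt:** the post moved 49.7 mm in the side camera, and the pull rose to about 22 N at the stop. An earlier image, taken during the pull, had suggested about 47 mm. The cage looked the same in the last picture as just after the hook was withdrawn.
- **Grey box:** its picture is unchanged from the start, so its bolt is still shut.
- **Rod:** the elbow of the hook is where it should be for a rod lying flat. The gripper is open and about 0.2 m above it.
- **Contact forces:** a small overshoot when laying the rod down pressed it on the bench with about 30 N for a moment. I backed off to about 7 N before letting go. There was a similar 22 N reading while gripping it. Both readings are below the 40 N limit.

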